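# Load a chamber-slide carrier under the imager's sprung light hood

### The arm

A 6-joint arm with a two-finger parallel gripper is mounted at the origin on the work surface. World frame = base frame: x ahead of the robot, y to its left, z up, the work surface at z = 0. Lengths are in mm, angles in degrees, forces in N, time in s.
With the tool pointing down it reaches from about 300 to 750 mm from the base axis. Payload 8.5 kg.
Tool frame: the origin (TCP) lies at the very end of the fingers, on their centre line; the grasp point (between the pads) lies 19 mm behind it; z points along the fingers, y is the direction in which the jaws open and shut (so a half turn about z gives the same grasp; the last joint's range is limited). The gripper opens to 85 mm and grips with 20 to 120 N. Pads are 22 mm wide; open, the fingers measure 114 mm over their backs; the gripper's body (76 mm by 85 mm) begins 54 mm behind the grasp point. The pads swing forward as they close: fully open they stand 13 mm farther back than shut.
Start: joints at [-86.763, 21.807, 74.336, -0, 83.858, -12.336], TCP at [147.651, -529.792, 231.322] pointing down, gripper open.
Joint ranges: [-178.18, 178.18], [-50.72, 133.34], [12.68, 142.11], [-81.47, 261.47], [9.98, 163.14], [-165.26, 165.26]. Speed limits (degrees/s): [136.94, 136.94, 180, 180, 180, 180].

### API

Orientations are given as [roll, pitch, yaw] about the fixed x, y, z axes, in that order (R = Rz(yaw) Ry(pitch) Rx(roll)).
In Python, from workcell import * gives the robot as it stands. The module is installed in compiled form; this text tells all that it offers.
- The arm moves only by the tool step_arm, never from a script. Its argument "moves" is a list of rows, each an object with "linear": the shift along the tool's x, y, z in m, a list of three; "rot": the turn, a rotation vector about the tool's x, y, z in units of 6 degrees (1.0 is 6 degrees), a list of three. A call has 1 to 5 rows; each row shifts and turns the commanded pose from where the row before left it, along the tool's axes as they then stand; what a row does not reach is not made up. A row lasts 1/10 s, in which the tool goes at most 50 mm and 8.59 degrees, less where a joint would pass 70% of its speed; a pose out of reach is approached as far as the arm can. A call with a gripper value outside its range is refused whole. "claw" is the closure, from -1 (fully open) to 1 (shut), so that 0 is half open, set as the call begins (left out, the last holds). The fingers move at their own pace and stop on an object; "force" is the grip in N (left out, the last holds). Time passes only in rows, so rows that do not move let the fingers close. It gives the time, the measured TCP pose, the force and the opening at its end, in the units of the state.
- read_state(): the state, without advancing time (a new reading comes with each control period).
- read_camera(name): name is "scene" or "top" or "wrist"; returns a dict with "image" (384x512x3 uint8, red, green, blue), "z_map" (384x512 float32, mm along the optical axis (not along the pixel's ray), 0 where there is no reading), "vfov" (degrees; the focal length in pixels is half the picture's height over the tangent of half this angle, whatever the lens; pixels are square), "cx", "cy" (the principal point, pixels), "world_from_camera" (4x4, takes a point from camera to world coordinates). Camera axes: x right, y down, z forward; pixel columns grow to the right and rows downward; lengths in mm; the calibration is good to about 2 mm. A picture is of the moment at which its call begins.
- finish_job(): hands the job in, once; it reports no verdict.
Trained networks look in a picture, given as the dict that the camera call returned (one of the last four; its "shot" number tells which), for a name from the list of things; names that differ only in an ending like _2 or _b are one class to them, and where a whole thing is asked for, a point or a joint stands for the part that bears it (a point fixed in the world has none). Each returns a list of dicts, best first, with "p" (0 to 1); they miss things now and then, are a little off and sometimes report something else, mostly with a low value. They report only what shows in the picture. A call takes as long as a camera call. They do not tell look-alikes from the thing itself.
- trace(target, picture): "mask" (384x512 bool, what is visible of it) and "xy" ([column, row] in pixels, amid what is visible of it).
The state is a dict: "time": time; "joint_pos": joint angles; "qvel": joint speeds; "joint_efforts": joint torques, N m; "tcp_pos": TCP position; "ee_rot": TCP orientation; "contact_force": force on the tool from outside, world axes, zero at the start; "torque": the same for the moment, N m; "finger_gap": finger opening in mm.
Only numpy, scipy, OpenCV 4.12 (cv2) and the standard library are available. Lean on these libraries where they do the work, as an engineer would, in place of code of your own. Each camera call takes 0.05 s, during which the arm holds its last target. There are 200 camera calls.

### The job

Load the chamber-slide carrier that stands on the slide imager's track: press the thumb bar down with one fingertip so that the sprung amber hood stands open, and while you hold it there push the carrier by its upright tab with the other fingertip, under the hood and fully home against the end stop. Then let the hood close over it and move clear. Push only: do not pick the carrier up, and leave the spare carrier and the other labware where they are.

Things in the scene. Friction and masses are not known exactly. Their poses are not given: they have to be found in the camera images.
- imager: Fixed white bench-top slide imager, 360 x 183 mm, flat grey deck 45 mm above the bench. Origin at bench height under the middle of the track, in the plane of the hood's entry. Its x axis is the loading direction (away from the operator), y left, z up. Deck: x -155 to 205, y -105 to 78 mm; a housing 46 mm high stands on it from x = 92 mm on.
- end_stop (a point): Middle of the track, on its floor (deck height), at the face of the metal end stop, 58 mm past the hood's entry (x = 58 mm, y = 0 in the imager's frame). The straight track runs along y = 0 from x = -145 mm to here, between two rails 4 mm high and 29 mm apart.
- hood (a joint): Hinge of the amber see-through light hood, rad: 0 closed, 1.05 fully open (hard stop). The axis is parallel to the track, at y = 30 mm, 19 mm above the deck. A spring shuts it (0.08 N m closed, 0.16 N m fully open), softly damped. It swings up to the left.
- hood_edge (a point): Right lower corner of the hood's entry end, on its free edge. Closed hood: x 0 to 66, y -24 to 33 mm in the imager's frame, roof 25 mm above the deck; fully open its edge is 69 mm above the deck. A skirt across its entry, 6 mm clear below, stops a carrier's wells unless the hood is at least about 0.7 rad open.
- thumb_bar (a point): Thumb bar: black round bar 10 mm thick along the left of the track, one piece with the hood beyond its hinge, 28 mm from the axis and joined to it by a flat strip. This point: on the bar's axis, mid-length. Closed: y = 54 mm in the imager's frame, 33 mm above the deck. Pressed down it opens the hood; fully down: y = 54 mm again (58 mm half-way), 5 mm above the deck, top at 10 mm.
- bar_front (a point): Front end of the thumb bar, on its axis, x = -144 mm in the imager's frame; the bar runs from here to x = 61 mm. Pressing takes about 3 N at first, 7 N fully down, anywhere along it; a fingertip can slide along it. With its top 10 to 16 mm above the deck the hood is open far enough. Released, it rises and the hood shuts.
- carrier: The carrier to load, loose, 35 to 70 g, on the track: aluminium plate 82 x 26 x 4 mm with a clear four-well chamber slide (x -12 to 38 mm in its frame, 24 mm wide, top 18 mm above the underside) and an upright tab at the rear. Origin: centre of the plate's underside; x points to its front. At the end stop its origin is at x = 17 mm in the imager's frame.
- carrier_tab (a point): Rear face of the carrier's upright black tab, centre, 16 mm above the carrier's underside and 41 mm behind its origin. The tab is 22 mm wide, 4 mm thick, and its top is 28 mm above the underside. When the carrier is home the tab stays 20 mm outside the hood.
- spare: an identical spare carrier lying on the open bench, to be left alone; origin as for the carrier.
- vial: small amber vial, 22 mm in diameter, 40 mm high, standing on the imager's deck on the right of the track; to be left alone. Origin: centre of its underside.
- dish: small clear open dish, 37 mm in diameter, 12 mm high, on the imager's deck on the right of the track; to be left alone. Origin: centre of its underside.
- tip_box: box of pipette tips, 122 x 84 x 56 mm, on the bench; to be left alone. Origin: centre of its underside.
- tube_rack: white rack with capped tubes, 100 x 75 x 64 mm, on the bench; to be left alone. Origin: centre of its underside.
- dishes: stack of three culture dishes, 94 mm in diameter, 45 mm high, on the bench; to be left alone. Origin: centre of its underside.
- bottle: amber reagent bottle, 60 mm in diameter, 115 mm high, on the bench; to be left alone. Origin: centre of its underside.
There are look-alikes about, which are no part of the job. Leave any blue look-alike of the carrier alone.

How it is judged:
By the outcome, as a careful person would: the job done as asked, in the order asked, and still so for the second after the job is handed in, with the robot touching nothing.
It also fails if it takes over 35 s, if anything falls off the work surface, if the arm or the gripper's body presses on something with over 40 N, if the wrist force passes 120 N, or if a joint passes its speed limit or range.

## Working session

There is one attempt and no reset: what is moved stays moved. The work goes in short steps, Python scripts to look and compute and a tool call to move; the robot and the scene stay as the last step left them, time stands still between calls to the robot, and variables do not carry over. Pictures are saved under pics/ and viewed, about 8 in all and at most 12, crops included, and the job is handed in when it is done.

Besides the shell and the picture viewer there is one more tool, called after ">>>" by a JSON object that holds its "method" and its "body". step_arm: Moves the arm, as the interface text tells. Its arguments: {"type":"object","properties":{"moves":{"type":"array","items":{"type":"object","properties":{"linear":{"type":"array","items":{"type":"number"}},"rot":{"type":"array","items":{"type":"number"}}}}},"claw":{"type":"number"},"force":{"type":"number"}},"required":["moves"]}

```bash
mkdir -p pics
cat > h.py <<'E'
from workcell import *
import numpy as np, cv2
def f(c): return c["image"].shape[0]/2/np.tan(np.radians(c["vfov"])/2)
def pt(c,u,v,z=None):
    if z is None: z=c["z_map"][int(round(v)),int(round(u))]
    p=np.array([(u-c["cx"])*z/f(c),(v-c["cy"])*z/f(c),z,1.]); return (c["world_from_camera"]@p)[:3]
def onz(c,u,v,zw):
    T=c["world_from_camera"]; d=T[:3,:3]@np.array([(u-c["cx"])/f(c),(v-c["cy"])/f(c),1.]); o=T[:3,3]
    return o+d*(zw-o[2])/d[2]
def proj(c,p):
    q=np.linalg.inv(c["world_from_camera"])@np.append(p,1); return q[:2]/q[2]*f(c)+[c["cx"],c["cy"]]
def save(c,n,crop=None,s=1):
    im=c["image"][:,:,::-1]
    if crop: im=im[crop[1]:crop[3],crop[0]:crop[2]]
    cv2.imwrite("pics/"+n,cv2.resize(im,None,fx=s,fy=s,interpolation=cv2.INTER_CUBIC))
E
python3 - <<'E'
from h import *
for n in ["top","scene"]:
    c=read_camera(n); save(c,n+"0.png",None,1.5)
    print(n,np.round(c["world_from_camera"],2).tolist(),c["vfov"])
    for t in ["imager","carrier","carrier_tab","thumb_bar","bar_front","hood","hood_edge","end_stop","spare"]:
        for r in trace(t,c)[:3]:
            u,v=r["xy"]; print(t,round(r["p"],2),np.round(r["xy"]),np.round(pt(c,u,v)), int(r["mask"].sum()))
print(read_state())
E
```

```text
top [[-0.01, -0.99, 0.17, 316.28], [-1.0, 0.0, -0.02, 10.92], [0.02, -0.17, -0.99, 1481.08], [0.0, 0.0, 0.0, 1.0]] 42.877355042167316
imager 0.7 [262. 155.] [673. -45.  71.] 6848
carrier 0.75 [250. 184.] [588. -10.  65.] 237
carrier 0.58 [261. 252.] [392. -42.  16.] 251
carrier_tab 0.67 [264. 250.] [397. -50.  14.] 240
carrier_tab 0.66 [245. 185.] [587.   5.  60.] 246
thumb_bar 0.9 [239. 159.] [663.  21.  72.] 1261
bar_front 0.65 [242. 159.] [665.  12.  64.] 1194
hood 0.76 [242. 163.] [652.  12.  70.] 1111
hood 0.6 [102. 190.] [574. 427.  50.] 1289
hood_edge 0.56 [243. 157.] [670.  11.  72.] 1192
end_stop 0.73 [260. 153.] [681. -41.  66.] 7030
end_stop 0.39 [241. 162.] [655.  16.  69.] 1188
spare 0.74 [122. 252.] [392. 370.  15.] 239
scene [[-0.08, 0.67, -0.74, 1296.1], [1.0, 0.06, -0.06, 53.42], [0.0, -0.74, -0.67, 772.88], [0.0, 0.0, 0.0, 1.0]] 53.579047713973196
imager 0.63 [234. 264.] [777. -43.  94.] 9073
imager 0.51 [263. 216.] [585.   6.  57.] 320
carrier 0.69 [263. 218.] [598.   8.  60.] 303
carrier 0.55 [254. 185.] [406. -35.   9.] 181
carrier_tab 0.67 [260. 216.] [596.  -0.
[... 413 characters left out ...]
 188.] [391. 374.  14.] 266
{'time': 1.0, 'joint_pos': array([-8.67622778e+01,  2.18060891e+01,  7.43363138e+01,  1.48788118e-03,
        8.38587349e+01, -1.23361265e+01]), 'qvel': array([-0.09868643, -0.00633385,  0.11686079,  0.01420463, -0.06554013,
       -0.03763799]), 'joint_efforts': array([ 2.43177128e-03, -4.48327625e+01, -2.31462908e+01, -5.71666192e-05,
        6.52094768e-04,  1.16688499e-07]), 'tcp_pos': array([ 147.66373267, -529.78038373,  231.32428432]), 'ee_rot': array([-1.79999204e+02, -1.68828222e-03,  1.55736895e+01]), 'contact_force': array([-0.33668462, -0.33425974, -1.24638244]), 'torque': array([-0.02222144,  0.03718978, -0.00545803]), 'finger_gap': 85.13821086265833}
```

Run:
```python
from h import *
c=read_camera("top"); save(c,"top1.png",(60,80,400,290),2.3)
```

```text
(no output)
```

View pics/top1.png

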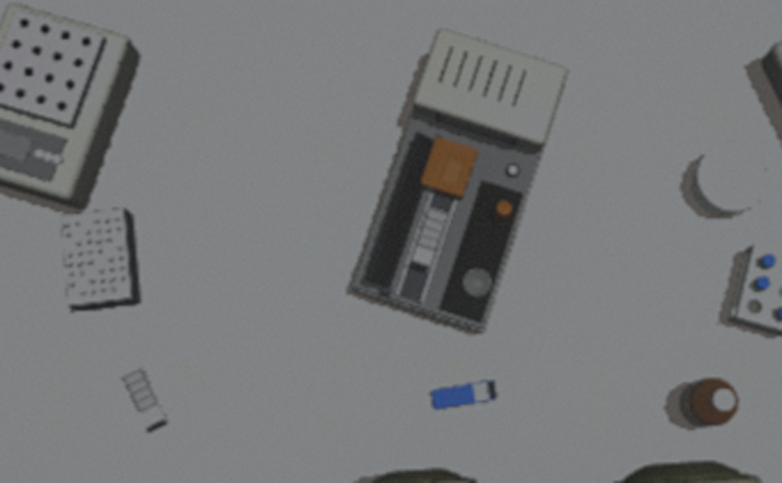

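View pics/scene0.png

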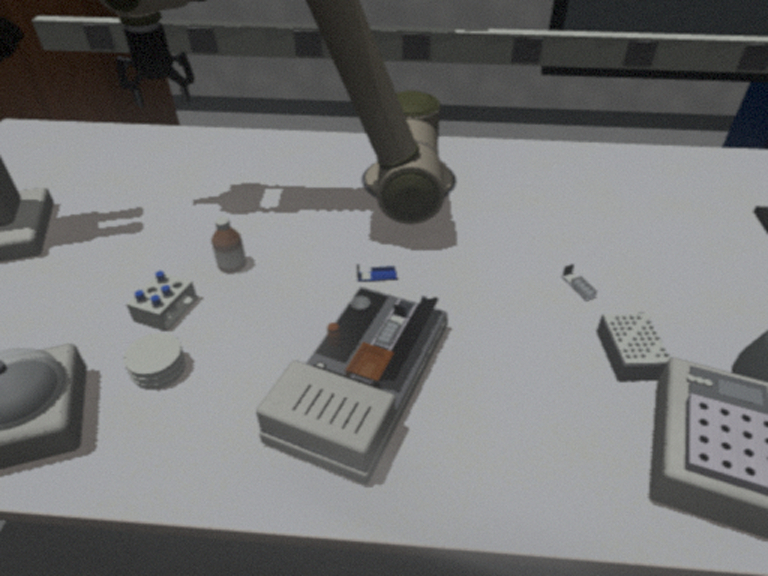

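Top crop: the imager is in the centre. The carrier is on its track at crop (430,235), with the dark tab at the operator end near (413,283). The candidates are:
- the track carrier (430,235)
- the blue look-alike (463,394), to be ignored
- the spare on the bench (145,400)

Only the first stands on the track. Next I fit the imager pose.

Run:
```python
from h import *
from scipy.optimize import least_squares
c=read_camera("top")
px=np.array([[350,292],[482,330],[440,30],[567,70],[415,105],[540,146]])/2.3+[60,80]
P=np.array([[-155,78,45],[-155,-105,45],[205,78,91],[205,-105,91],[92,78,91],[92,-105,91]],float)
def w(q,P):
    a=q[2]; return np.c_[q[0]+np.cos(a)*P[:,0]-np.sin(a)*P[:,1],q[1]+np.sin(a)*P[:,0]+np.cos(a)*P[:,1],P[:,2]]
r=least_squares(lambda q:np.concatenate([proj(c,p)-x for p,x in zip(w(q,P),px)]),[660,-30,-.28])
print(r.x[:2],np.degrees(r.x[2]),np.round(r.fun,1))
a=r.x[2]; R=np.array([[np.cos(a),-np.sin(a)],[np.sin(a),np.cos(a)]])
for n,q,z in [("tabtop",(413,283),73),("tabtop2",(413,270),73),("hoodBL",(420,187),70),("hoodBR",(465,197),70),("vial",(504,207),85)]:
    q=np.array(q)/2.3+[60,80]; p=onz(c,*q,z); print(n,p.round(),(R.T@(p[:2]-r.x[:2])).round(1))
k=read_camera("wrist"); s=read_state()
from scipy.spatial.transform import Rotation as Ro
T=np.eye(4); T[:3,:3]=Ro.from_euler("xyz",s["ee_rot"],degrees=True).as_matrix(); T[:3,3]=s["tcp_pos"]
print(np.round(np.linalg.inv(T)@k["world_from_camera"],2),k["vfov"])
```

```text
[647.10375485 -19.77445906] -18.594040495731427 [-0.6 -0.7  0.7  2.2 -1.4 -2.   1.7 -0.7 -2.5 -0.1  2.1  1.1]
tabtop [530.  20.  73.] [-123.6    0.8]
tabtop2 [547.  20.  73.] [-107.8    6.1]
hoodBL [656.  11.  70.] [-1.8 32.1]
hoodBR [642. -47.  70.] [  4. -27.]
vial [626. -96.  85.] [  3.9 -78.6]
[[   0.     -0.96   -0.28   71.74]
 [   1.      0.      0.     -0.58]
 [   0.     -0.28    0.96 -142.43]
 [   0.      0.      0.      1.  ]] 68.11391241371373
```

Run:
```python
import numpy as np
y=15.6
for i in range(18):
    a=np.radians(y); d=np.array([20.3,32.5])
    print(i, round(d@[np.cos(a),np.sin(a)])/1000, round(d@[np.sin(a),-np.cos(a)])/1000); y+=8.1
```

```text
0 0.028 -0.026
1 0.032 -0.022
2 0.034 -0.017
3 0.036 -0.012
4 0.038 -0.007
5 0.038 -0.001
6 0.038 0.004
7 0.037 0.009
8 0.035 0.015
9 0.033 0.019
10 0.03 0.024
11 0.026 0.028
12 0.022 0.031
13 0.017 0.034
14 0.012 0.036
15 0.007 0.038
16 0.002 0.038
17 -0.004 0.038
```

>>> {"method": "step_arm", "body": {"moves": [{"linear": [0.028, -0.026, 0], "rot": [0, 0, -1.35]}, {"linear": [0.032, -0.022, 0], "rot": [0, 0, -1.35]}, {"linear": [0.034, -0.017, 0], "rot": [0, 0, -1.35]}, {"linear": [0.036, -0.012, 0], "rot": [0, 0, -1.35]}, {"linear": [0.038, -0.007, 0], "rot": [0, 0, -1.35]}], "claw": 0, "force": 60}}

```text
time: 1.65
tcp_pos: [248.8, -365.4, 231.4]
ee_rot: [180.0, 0.0, 56.4]
contact_force: [0.4, 0.6, 0.2]
finger_gap: 42.6
```

>>> {"method": "step_arm", "body": {"moves": [{"linear": [0.038, -0.001, 0], "rot": [0, 0, -1.35]}, {"linear": [0.038, 0.004, 0], "rot": [0, 0, -1.35]}, {"linear": [0.037, 0.009, 0], "rot": [0, 0, -1.35]}, {"linear": [0.035, 0.015, 0], "rot": [0, 0, -1.35]}, {"linear": [0.033, 0.019, 0], "rot": [0, 0, -1.35]}]}}

```text
time: 2.15
tcp_pos: [349.8, -203.8, 231.5]
ee_rot: [180.0, 0.0, 96.9]
contact_force: [-0.2, -0.5, 0.6]
finger_gap: 43.1
```

>>> {"method": "step_arm", "body": {"moves": [{"linear": [0.03, 0.024, 0], "rot": [0, 0, -1.35]}, {"linear": [0.026, 0.028, 0], "rot": [0, 0, -1.35]}, {"linear": [0.022, 0.031, 0], "rot": [0, 0, -1.35]}, {"linear": [0.017, 0.034, 0], "rot": [0, 0, -1.35]}, {"linear": [0.012, 0.036, 0], "rot": [0, 0, -1.35]}]}}

```text
time: 2.65
tcp_pos: [451.7, -42.5, 231.5]
ee_rot: [180.0, 0.0, 137.4]
contact_force: [0.7, -0.1, -0.3]
finger_gap: 42.4
```

>>> {"method": "step_arm", "body": {"moves": [{"linear": [0.007, 0.038, 0], "rot": [0, 0, -1.35]}, {"linear": [0.002, 0.038, 0], "rot": [0, 0, -1.35]}, {"linear": [-0.004, 0.038, 0], "rot": [0, 0, -1.35]}, {"linear": [0, 0, 0], "rot": [0, 0, 0]}]}}

```text
time: 3.05
tcp_pos: [513.8, 56.0, 231.0]
ee_rot: [180.0, 0.0, 161.8]
contact_force: [-1.0, -0.0, -0.4]
finger_gap: 42.2
```

Run:
```python
from h import *
c=read_camera("wrist"); save(c,"w1.png",None,1.5)
np.save("w1z.npy",c["z_map"])
for t in ["carrier","carrier_tab","thumb_bar","bar_front","hood_edge","end_stop"]:
    for r in trace(t,c)[:2]:
        m=np.argwhere(r["mask"]); print(t,round(r["p"],2),np.round(r["xy"]),np.round(pt(c,*r["xy"])),m.min(0)[::-1],m.max(0)[::-1])
```

```text
carrier 0.9 [140.  98.] [397. -47.  12.] [104  73] [177 121]
carrier 0.82 [226. 243.] [591.   0.  58.] [218 210] [238 274]
carrier_tab 0.96 [144.  98.] [398. -42.  10.] [104  72] [177 121]
carrier_tab 0.87 [230. 244.] [594.   3.  57.] [217 211] [238 274]
thumb_bar 0.56 [257. 277.] [642.  24.  69.] [210 185] [279 326]
bar_front 0.93 [256. 277.] [641.  22.  69.] [209 185] [279 325]
hood_edge 0.87 [258. 276.] [640.  24.  70.] [209 185] [279 325]
end_stop 0.82 [238. 226.] [578.  19.  50.] [143 163] [292 325]
end_stop 0.27 [231. 243.] [594.   5.  56.] [217 210] [238 274]
```

View pics/w1.png

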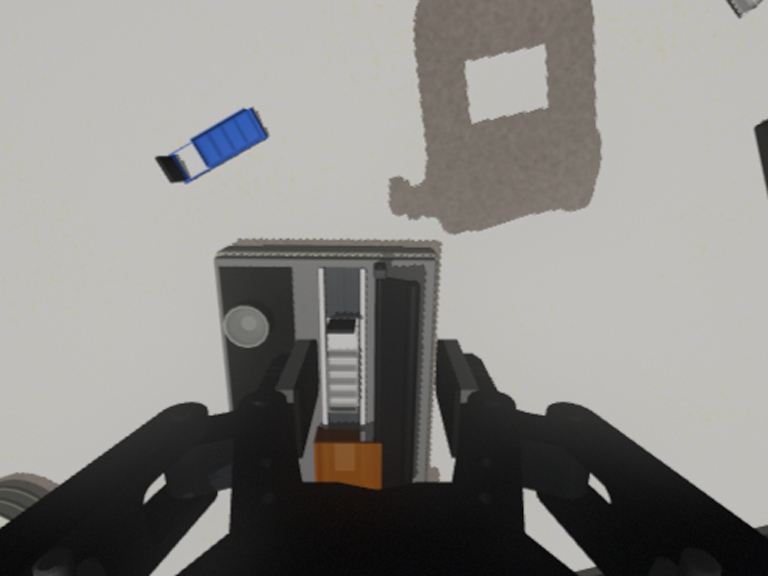

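Run:
```python
from h import *
from scipy.spatial.transform import Rotation as Ro
c=read_camera("wrist"); s=read_state(); print(s["tcp_pos"],s["ee_rot"])
g=lambda x,y,z:onz(c,x/1.5,y/1.5,z)
P={k:g(*v) for k,v in dict(FL=(439,259,45),FR=(217,259,45),RR0=(320,270,49),RR1=(320,410,49),RL0=(363,270,49),RL1=(367,410,49),barf=(380,264,78),tabL=(329,320,73),tabR=(357,320,73),edgeL=(432,460,45)).items()}
for k,v in P.items(): print(k,v.round(1))
for a,b in [("FL","FR"),("RR0","RR1"),("RL0","RL1"),("FL","edgeL")]:
    d=P[b]-P[a]; print(a,b,np.hypot(*d[:2]).round(1),np.degrees(np.arctan2(d[1],d[0])).round(2))
T=np.eye(4); T[:3,:3]=Ro.from_euler("xyz",s["ee_rot"],degrees=True).as_matrix(); T[:3,3]=s["tcp_pos"]
iT=np.linalg.inv(T)
H,W=c["z_map"].shape; v,u=np.mgrid[:H,:W]; z=c["z_map"]
Q=np.stack([(u-c["cx"])*z/f(c),(v-c["cy"])*z/f(c),z,np.ones_like(z)],-1)@(iT@c["world_from_camera"]).T
m=(z>20)&(Q[...,2]<30)&(Q[...,2]>-25)
for sgn in (1,-1):
    q=Q[m&(Q[...,1]*sgn>0)][:,:3]; 
    print(len(q),np.percentile(q,[1,10,50,90,99],axis=0).round(1).tolist())
    for r in [(160,230)]: pass
for rr in range(225,310,10): 
    row=[(int(cc),*Q[rr,cc,:3].round(0)) for cc in range(180,330,8) if Q[rr,cc,2]<30 and z[rr,cc]>20]; print(rr,[tuple(map(int,t)) for t in row])
```

```text
[512.26669394  52.28741552 231.52552015] [1.79998271e+02 1.38753726e-02 1.61276057e+02]
FL [533.6  98.1  45. ]
FR [477.4 -68.4  45. ]
RR0 [511.1   6.5  49. ]
RR1 [629.1 -38.3  49. ]
RL0 [521.9  38.6  49. ]
RL1 [6.422e+02 5.000e-01 4.900e+01]
barf [514.7  54.9  78. ]
tabL [544.9   4.2  73. ]
tabR [551.6  24.2  73. ]
edgeL [713.4  39.   45. ]
FL FR 175.8 -108.66
RR0 RR1 126.3 -20.79
RL0 RL1 126.2 -17.57
FL edgeL 189.2 -18.21
678 [[-10.2, 21.5, -24.8], [-5.2, 21.6, -23.4], [7.2, 23.1, -16.4], [11.3, 33.0, -7.6], [11.8, 35.1, -2.8]]
675 [[-10.2, -34.3, -24.9], [-5.3, -32.4, -23.4], [7.2, -22.5, -16.3], [11.2, -20.9, -7.5], [11.6, -20.8, -2.7]]
225 []
235 [(196, 11, -26, -16), (204, 11, -22, -16), (292, 8, 22, -9), (300, 12, 24, -17)]
245 [(180, 7, -34, -19), (188, 7, -30, -19), (196, 11, -24, -27), (204, 10, -21, -25), (292, 3, 22, -10), (300, 11, 23, -27), (308, 11, 26, -27), (316, 7, 32, -19)]
255 [(180, 7, -31, -28), (188, 11, -26, -36), (196, 11, -23, -35), (204, 5, -21, -25), (292, -2, 22, -12), (300, 10, 22, -33), (308, 11, 25, -35), (316, 12, 28, -36), (324, 7, 34, -28)]
265 [(180, 13, -26, -47), (188, 13, -24, -46), (196, 9, -22, -40), (204, 1, -21, -27), (292, -7, 22, -14), (300, 5, 22, -34), (308, 9, 24, -39), (316, 12, 26, -45), (324, 13, 28, -47)]
275 [(180, 12, -25, -52), (188, 12, -23, -51), (196, 4, -22, -39), (204, -3, -21, -28), (300, 2, 22, -36), (308, 7, 23, -44), (316, 13, 24, -52), (324, 12, 27, -52)]
285 [(180, 12, -24, -58), (188, 12, -21, -57), (196, 0, -22, -40), (204, -7, -21, -30), (300, -2, 22, -37), (308, 12, 20, -57), (316, 12, 23, -57), (324, 12, 26, -57)]
295 [(180, 17, -21, -70), (188, 18, -18, -71), (196, 17, -16, -69), (300, -7, 22, -38), (308, 17, 18, -70), (316, 18, 20, -71), (324, 17, 23, -69)]
305 [(180, 17, -20, -74), (188, 17, -17, -74), (196, 18, -15, -75), (308, 17, 17, -74), (316, 17, 19, -74), (324, 17, 21, -74)]
```

The wrist view shows the carrier between the rails with its tab top at (342,322). The blue look-alike at (215,145) is off the imager. One enlarged crop will confirm the carrier and sharpen the landmarks.

Run:
```python
from h import *
c=read_camera("wrist"); save(c,"w2.png",(135,150,305,325),3.4)
for k in [(222,180),(150,200),(190,240),(229,190),(229,216),(229,222),(275,188),(275,195),(288,200),(275,220),(262,220),(253,180),(253,220)]: print(k,pt(c,*k).round(1))
```

```text
(222, 180) [515.1  15.7  45.8]
(150, 200) [510.9 -76.5  45. ]
(190, 240) [496.1  26.3 245. ]
(229, 190) [529.9  19.2  44.5]
(229, 216) [555.3  11.3  62.2]
(229, 222) [558.4  11.1  73. ]
(275, 188) [535.4  73.   76.6]
(275, 195) [541.9  70.7  80. ]
(288, 200) [564.4  83.2  46.1]
(275, 220) [569.5  62.   80.9]
(262, 220) [569.4  47.3  69.9]
(253, 180) [521.4  52.5  67.7]
(253, 220) [576.5  34.2  43.9]
```

View pics/w2.png

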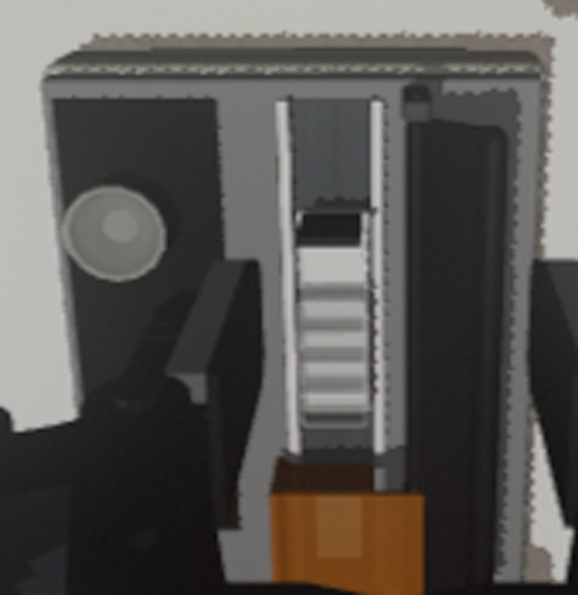

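```bash
cat > fit.py <<'E'
from h import *
def L():
    c=read_camera("wrist"); z=c["z_map"]; v,u=np.mgrid[:z.shape[0],:z.shape[1]]
    X=(np.stack([(u-c["cx"])*z/f(c),(v-c["cy"])*z/f(c),z,np.ones_like(z)],-1)@c["world_from_camera"].T)[...,:3]
    a=np.radians(-18.6); s=X[...,0]*np.cos(a)+X[...,1]*np.sin(a); l=-X[...,0]*np.sin(a)+X[...,1]*np.cos(a)
    return c,z>0,s,l,X[...,2]
E
python3 - <<'E'
from fit import *
c,ok,s,l,h=L()
def st(n,m): print(n,m.sum(),"s",np.percentile(s[m],[2,50,98]).round(1),"l",np.percentile(l[m],[2,50,98]).round(1),"h",np.percentile(h[m],[2,50,98]).round(1))
R=ok&(h<95)
st("tab",R&(abs(l-188)<14)&(h>66)&(s<545))
st("tabface",R&(abs(l-188)<14)&(h>52)&(h<70)&(s<535))
for a in range(485,620,20): st("bar%d"%a,R&(l>225)&(l<255)&(h>79)&(s>a)&(s<a+20))
st("deck",R&(h>42)&(h<48)&(s<560))
for a in range(540,620,20):
  st("wells%d"%a,R&(abs(l-188)<18)&(h>58)&(h<68)&(s>a)&(s<a+20))
st("hoodroof",R&(h>67)&(h<74)&(s>600)&(l<225)&(l>155))
E
```

```text
tab 99 s [522.4 523.4 526.1] l [180.3 191.  201.2] h [66.2 72.1 73.9]
tabface 109 s [522.2 522.7 523.4] l [180.3 191.  201. ] h [52.3 62.  69. ]
bar485 156 s [485.3 494.8 504.3] l [240.  244.2 248.9] h [79.9 82.  84. ]
bar505 143 s [505.4 515.1 524.3] l [239.6 243.8 248.6] h [79.3 82.2 83.9]
bar525 141 s [525.5 534.7 544.3] l [239.8 244.2 249. ] h [79.5 82.1 84.2]
bar545 126 s [545.4 554.9 564. ] l [240.1 243.8 248.6] h [79.7 82.2 83.8]
bar565 129 s [565.3 574.9 584.6] l [239.6 244.1 249.1] h [79.3 82.2 83.8]
bar585 117 s [585.5 594.5 604.4] l [240.  244.3 248.5] h [79.6 82.1 84.2]
bar605 114 s [605.5 614.7 624.6] l [240.3 244.1 249.1] h [79.5 82.3 83.8]
deck 6015 s [475.1 504.1 556.9] l [ 91.3 160.9 262.2] h [43.4 45.2 46.9]
wells540 67 s [551.2 551.9 559.1] l [178.8 192.  201.9] h [58.1 61.7 64. ]
wells560 144 s [561.4 568.8 577.8] l [178.5 189.3 201.7] h [58.1 61.4 63.7]
wells580 89 s [581.6 588.8 599.9] l [178.9 190.1 201.5] h [58.  61.6 63.7]
wells600 47 s [600.1 600.7 601.6] l [179.8 190.  201.3] h [58.1 60.4 63.4]
hoodroof 1408 s [609.3 644.7 669.4] l [167.7 198.5 224. ] h [67.3 69.9 71.4]
```

Run:
```python
from fit import *
a=np.radians(-18.6)
for i in range(4):
    c,ok,s,l,h=L(); q=read_state(); p=q["tcp_pos"]; print(p.round(1),q["ee_rot"].round(2),"s,l",(p[0]*np.cos(a)+p[1]*np.sin(a)).round(1),(-p[0]*np.sin(a)+p[1]*np.cos(a)).round(1),q["contact_force"].round(1))
m=ok&(h>67)&(h<74)&(l>172)&(l<212)&(s>590); print(np.percentile(s[m],[0,1,2,5,50]).round(1))
m=ok&(h>79)&(h<86)&(l>238)&(l<250)&(s<560); print("bar front",np.percentile(s[m],[0,1,2,5]).round(1))
```

```text
[512.4  52.6 231.5] [1.8000e+02 1.0000e-02 1.6132e+02] s,l 468.8 213.3 [ 0.4 -0.1  0.6]
[512.4  52.7 231.4] [1.8000e+02 1.0000e-02 1.6133e+02] s,l 468.8 213.4 [0.1 0.  0.6]
[512.5  52.8 231.4] [1.8000e+02 1.0000e-02 1.6135e+02] s,l 468.8 213.5 [0.4 0.2 0.3]
[512.5  52.9 231.4] [-180.      0.    161.36] s,l 468.8 213.6 [-0.3 -0.5 -0.5]
[625.4 626.1 626.3 626.9 645.7]
bar front [483.  483.8 484.6 486.6]
```

>>> {"method": "step_arm", "body": {"moves": [{"linear": [-0.018, 0.002, 0.03], "rot": [0, 0, 0]}, {"linear": [-0.018, 0.002, 0.04], "rot": [0, 0, 0]}, {"linear": [0, 0, 0.04], "rot": [0, 0, 0]}, {"linear": [0, 0, 0.02], "rot": [0, 0, 0]}, {"linear": [0, 0, 0], "rot": [0, 0, 0]}], "claw": -0.13}}

```text
time: 4.25
tcp_pos: [546.5, 45.4, 98.7]
ee_rot: [-179.9, -0.3, 161.4]
contact_force: [-0.2, 0.2, 1.1]
finger_gap: 48.2
```

```bash
sleep 0
python3 - <<'E'
from fit import *
a=np.radians(-18.6)
for i in range(4):
    c,ok,s,l,h=L()
q=read_state(); p=q["tcp_pos"]; print(p.round(1),q["ee_rot"].round(2),"s,l",(p[0]*np.cos(a)+p[1]*np.sin(a)).round(1),(-p[0]*np.sin(a)+p[1]*np.cos(a)).round(1),q["contact_force"].round(1),q["finger_gap"])
save(c,"w3.png",None,1.5)
def st(n,m): print(n,m.sum(),"s",np.percentile(s[m],[2,50,98]).round(1),"l",np.percentile(l[m],[2,50,98]).round(1),"h",np.percentile(h[m],[2,50,98]).round(1))
st("tabface",ok&(abs(l-190)<14)&(h>52)&(h<70)&(s<535)&(s>515))
st("bar",ok&(l>235)&(l<255)&(h>79)&(h<86)&(s<560))
st("Rfinger",ok&(l<210)&(h>95)&(h<112)&(s>480)); st("Lfinger",ok&(l>228)&(h>95)&(h<112)&(s>480))
E
```

```text
[548.7  45.2 103. ] [1.7997e+02 1.7000e-01 1.6138e+02] s,l 505.6 217.9 [ 0.5 -0.3  0.3] 48.35224060153878
tabface 248 s [522.  522.6 523.7] l [186.4 194.2 201.4] h [52.5 61.3 69.5]
bar 1477 s [483.9 517.  558.4] l [239.8 243.6 248.7] h [79.3 82.2 83.8]
Rfinger 110 s [494.2 501.3 515.8] l [188.1 194.2 194.4] h [105.7 109.5 111.9]
Lfinger 108 s [494.1 501.3 515.1] l [242.3 242.5 248.6] h [105.7 109.5 111.7]
```

View pics/w3.png

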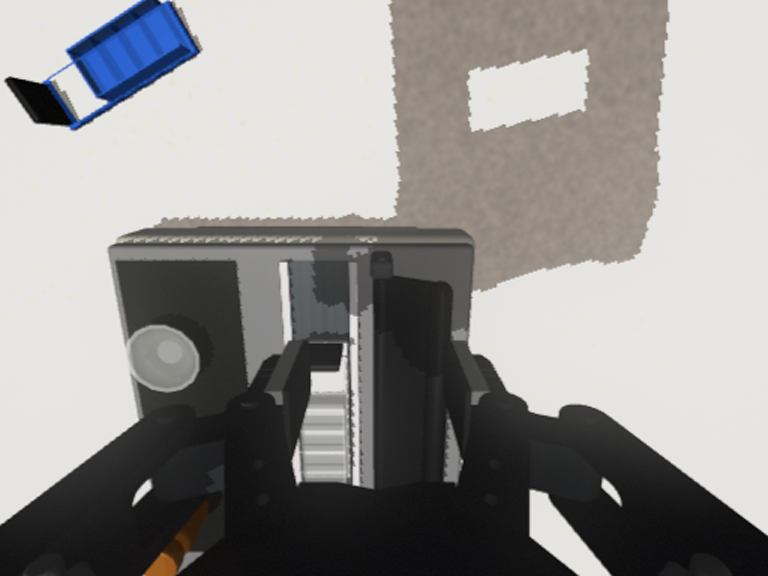

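>>> {"method": "step_arm", "body": {"moves": [{"linear": [0, 0.001, 0.015], "rot": [0, 0, 0]}, {"linear": [0, 0, 0.012], "rot": [0, 0, 0]}, {"linear": [0, 0, 0.01], "rot": [0, 0, 0]}, {"linear": [0, 0, 0.006], "rot": [0, 0, 0]}, {"linear": [0, 0, 0.004], "rot": [0, 0, 0]}]}}

```text
time: 4.95
tcp_pos: [549.6, 46.7, 55.5]
ee_rot: [179.9, 0.2, 161.4]
contact_force: [1.0, 2.0, 7.7]
finger_gap: 48.5
```

>>> {"method": "step_arm", "body": {"moves": [{"linear": [0, 0, 0], "rot": [0, 0, 0]}, {"linear": [0, 0, 0], "rot": [0, 0, 0]}]}}

```text
time: 5.15
tcp_pos: [549.3, 46.5, 55.5]
ee_rot: [179.9, 0.2, 161.4]
contact_force: [2.9, 3.0, 5.4]
finger_gap: 48.6
```

Run:
```python
from fit import *
a=np.radians(-18.6)
c,ok,s,l,h=L()
q=read_state(); p=q["tcp_pos"]; print(p.round(1),q["ee_rot"].round(2),"s,l",(p[0]*np.cos(a)+p[1]*np.sin(a)).round(1),(-p[0]*np.sin(a)+p[1]*np.cos(a)).round(1),q["contact_force"].round(1),q["finger_gap"])
save(c,"w4.png",None,1.5)
def st(n,m): print(n,m.sum(),*( ("s",np.percentile(s[m],[2,50,98]).round(1),"l",np.percentile(l[m],[2,50,98]).round(1),"h",np.percentile(h[m],[2,50,98]).round(1)) if m.sum() else ()))
st("tabface",ok&(abs(l-190)<14)&(h>54)&(h<70)&(s<535)&(s>519))
st("bar",ok&(l>235)&(l<260)&(h>49)&(h<86)&(s<493))
st("Lfinger",ok&(l>228)&(h>50)&(h<68)&(s>490))
save(read_camera("scene"),"s4.png",(190,170,350,320),4)
```

```text
[549.3  46.4  55.4] [179.93   0.18 161.36] s,l 505.8 219.2 [3.3 2.4 4.8] 48.26611841185816
tabface 249 s [522.  522.6 524.3] l [194.1 198.  201.5] h [54.4 62.5 69.7]
bar 589 s [482.7 487.3 492.8] l [235.2 243.2 250.3] h [53.6 57.6 59.7]
Lfinger 3721 s [491.  521.4 555.2] l [228.4 238.4 249.9] h [56.2 58.8 65.7]
```

View pics/s4.png

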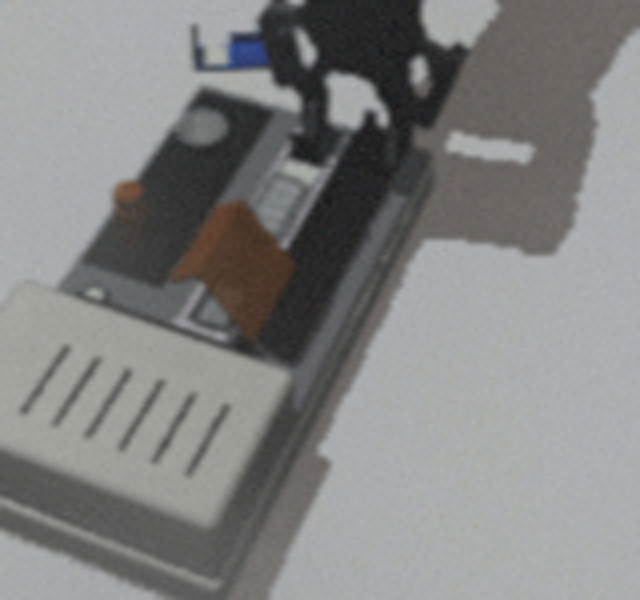

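The scene crop shows the amber hood standing open at about (240,260) with the fingertip on the bar at about (395,150). The bar top is about 13 mm above the deck. Now the push.

>>> {"method": "step_arm", "body": {"moves": [{"linear": [-0.003, 0, 0.001], "rot": [0, 0, 0]}, {"linear": [-0.004, 0, 0], "rot": [0, 0, 0]}, {"linear": [-0.005, 0, 0], "rot": [0, 0, 0]}, {"linear": [-0.006, 0, 0], "rot": [0, 0, 0]}, {"linear": [-0.006, 0, 0], "rot": [0, 0, 0]}]}}

```text
time: 5.75
tcp_pos: [569.8, 38.7, 53.7]
ee_rot: [-180.0, -0.2, 161.4]
contact_force: [-4.6, 0.5, 6.6]
finger_gap: 48.8
```

```bash
cat > m.py <<'E'
from fit import *
a=np.radians(-18.6)
c,ok,s,l,h=L()
q=read_state(); p=q["tcp_pos"]; S=(p[0]*np.cos(a)+p[1]*np.sin(a)); F=q["contact_force"]
print(p.round(1),q["ee_rot"].round(2),"s,l",S.round(1),(-p[0]*np.sin(a)+p[1]*np.cos(a)).round(1),"Fs,Fl,Fz",(F[0]*np.cos(a)+F[1]*np.sin(a)).round(1),(-F[0]*np.sin(a)+F[1]*np.cos(a)).round(1),F[2].round(1),"gap",q["finger_gap"])
def st(n,m): print(n,m.sum(),*( ("s",np.percentile(s[m],[2,50,98]).round(1),"l",np.percentile(l[m],[2,50,98]).round(1),"h",np.percentile(h[m],[2,50,98]).round(1)) if m.sum() else ()))
st("tabface",ok&(l>195.8)&(l<202)&(h>54)&(h<70)&(s<S+40)&(s>S+5))
st("bar",ok&(l>238)&(l<252)&(h>49)&(h<86)&(s<S-14)&(s>480))
E
python3 m.py
```

```text
[570.8  38.4  53.7] [-1.7997e+02 -9.0000e-02  1.6139e+02] s,l 528.7 218.4 Fs,Fl,Fz -2.3 0.5 5.4 gap 48.28433795915262
tabface 322 s [538.1 539.3 568.4] l [196.  199.  201.7] h [54.3 60.9 69.5]
bar 1339 s [483.1 497.7 514. ] l [238.2 243.8 249.8] h [52.9 55.8 57.4]
```

>>> {"method": "step_arm", "body": {"moves": [{"linear": [-0.007, 0, 0], "rot": [0, 0, 0]}, {"linear": [-0.007, 0, 0], "rot": [0, 0, 0]}, {"linear": [-0.007, 0, 0], "rot": [0, 0, 0]}, {"linear": [-0.007, 0, 0], "rot": [0, 0, 0]}, {"linear": [-0.007, 0, 0], "rot": [0, 0, 0]}]}}

```text
time: 6.3
tcp_pos: [603.1, 27.5, 53.7]
ee_rot: [-180.0, -0.2, 161.4]
contact_force: [-4.4, 2.0, 5.7]
finger_gap: 48.2
```

```bash
python3 m.py
```

```text
[604.1  27.1  53.7] [-1.7997e+02 -9.0000e-02  1.6138e+02] s,l 563.9 218.4 Fs,Fl,Fz -3.7 0.2 6.1 gap 48.41025422412508
tabface 325 s [573.2 574.5 603.6] l [195.9 198.9 201.8] h [54.5 61.  69.6]
bar 3031 s [484.2 513.3 548.3] l [238.2 243.7 249.7] h [53.5 55.8 57.3]
```

Following well, with about 28 mm to go.

>>> {"method": "step_arm", "body": {"moves": [{"linear": [-0.006, 0, 0], "rot": [0, 0, 0]}, {"linear": [-0.006, 0, 0], "rot": [0, 0, 0]}, {"linear": [-0.005, 0, 0], "rot": [0, 0, 0]}, {"linear": [-0.004, 0, 0], "rot": [0, 0, 0]}, {"linear": [-0.003, 0, 0], "rot": [0, 0, 0]}]}}

```text
time: 6.85
tcp_pos: [625.9, 19.8, 53.7]
ee_rot: [-180.0, -0.1, 161.4]
contact_force: [-4.5, 1.8, 6.0]
finger_gap: 48.2
```

>>> {"method": "step_arm", "body": {"moves": [{"linear": [-0.001, 0, 0], "rot": [0, 0, 0]}, {"linear": [-0.001, 0, 0], "rot": [0, 0, 0]}]}}

```text
time: 7.05
tcp_pos: [627.7, 19.2, 53.7]
ee_rot: [-180.0, -0.1, 161.4]
contact_force: [-3.5, 1.4, 5.7]
finger_gap: 48.5
```

```bash
python3 m.py
```

```text
[627.8  19.2  53.7] [-1.7996e+02 -1.3000e-01  1.6139e+02] s,l 588.9 218.4 Fs,Fl,Fz -4.1 0.3 6.7 gap 48.33300060725006
tabface 263 s [599.2 600.1 628.9] l [196.  198.8 201.5] h [54.5 61.  69.6]
bar 4521 s [484.9 523.  572.6] l [238.2 243.8 249.7] h [53.6 55.8 57.4]
```

>>> {"method": "step_arm", "body": {"moves": [{"linear": [-0.001, 0, 0], "rot": [0, 0, 0]}, {"linear": [-0.001, 0, 0], "rot": [0, 0, 0]}, {"linear": [0, 0, 0], "rot": [0, 0, 0]}]}}

```text
time: 7.4
tcp_pos: [629.7, 18.6, 53.8]
ee_rot: [-180.0, -0.1, 161.4]
contact_force: [-3.0, 1.5, 6.6]
finger_gap: 48.2
```

>>> {"method": "step_arm", "body": {"moves": [{"linear": [-0.001, 0, 0], "rot": [0, 0, 0]}, {"linear": [0, 0, 0], "rot": [0, 0, 0]}]}}

```text
time: 7.6
tcp_pos: [630.1, 18.4, 53.7]
ee_rot: [-180.0, -0.2, 161.4]
contact_force: [-6.1, 2.5, 8.0]
finger_gap: 47.9
```

```bash
python3 m.py
```

```text
[630.1  18.4  53.7] [-179.95   -0.19  161.39] s,l 591.3 218.4 Fs,Fl,Fz -6.6 -0.8 6.8 gap 48.121252094208884
tabface 261 s [601.6 602.6 631.3] l [195.9 198.9 201.7] h [54.2 61.4 69.8]
bar 4681 s [484.9 524.1 574.8] l [238.3 243.8 249.7] h [53.6 55.8 57.5]
```

>>> {"method": "step_arm", "body": {"moves": [{"linear": [-0.001, 0, 0], "rot": [0, 0, 0]}, {"linear": [-0.001, 0, 0], "rot": [0, 0, 0]}, {"linear": [0, 0, 0], "rot": [0, 0, 0]}]}}

```text
time: 7.95
tcp_pos: [630.2, 18.4, 53.7]
ee_rot: [-179.9, -0.5, 161.4]
contact_force: [-13.8, 3.8, 12.9]
finger_gap: 48.3
```

```bash
python3 m.py
```

```text
[630.2  18.4  53.7] [-179.93   -0.46  161.38] s,l 591.4 218.4 Fs,Fl,Fz -14.7 -0.6 12.1 gap 48.25670350254877
tabface 267 s [601.6 602.6 631.4] l [196.  199.  201.5] h [54.4 61.1 69.7]
bar 4663 s [485.  524.2 574.9] l [238.2 243.7 249.7] h [53.5 55.8 57.4]
```

Home: pushing 2 mm more only raised the force (4 → 15 N) and did not move the tab. Back off along the bar, then let it rise.

>>> {"method": "step_arm", "body": {"moves": [{"linear": [0.003, 0, 0], "rot": [0, 0, 0]}, {"linear": [0.004, 0, 0], "rot": [0, 0, 0]}, {"linear": [0.004, 0, 0], "rot": [0, 0, 0]}, {"linear": [0, 0, 0], "rot": [0, 0, 0]}]}}

```text
time: 8.4
tcp_pos: [623.8, 20.5, 54.7]
ee_rot: [180.0, 0.2, 161.4]
contact_force: [1.5, -0.7, 6.0]
finger_gap: 48.5
```

```bash
python3 m.py
```

```text
[623.8  20.5  54.6] [1.8000e+02 1.7000e-01 1.6136e+02] s,l 584.7 218.4 Fs,Fl,Fz 2.3 0.6 5.1 gap 48.26165137504916
tabface 190 s [601.6 602.3 604.4] l [195.9 198.8 201.4] h [54.7 62.7 69.5]
bar 4460 s [484.7 521.2 568.3] l [238.2 244.  250.1] h [54.6 56.8 58.4]
```

>>> {"method": "step_arm", "body": {"moves": [{"linear": [0, 0, -0.005], "rot": [0, 0, 0]}, {"linear": [0, 0, -0.006], "rot": [0, 0, 0]}, {"linear": [0, 0, -0.006], "rot": [0, 0, 0]}, {"linear": [0, 0, -0.006], "rot": [0, 0, 0]}, {"linear": [0, 0, -0.006], "rot": [0, 0, 0]}]}}

```text
time: 8.95
tcp_pos: [622.6, 21.0, 82.5]
ee_rot: [-180.0, -0.1, 161.4]
contact_force: [-0.5, 0.2, 0.3]
finger_gap: 48.2
```

>>> {"method": "step_arm", "body": {"moves": [{"linear": [0, 0, -0.01], "rot": [0, 0, 0]}, {"linear": [0, 0, -0.03], "rot": [0, 0, 0]}, {"linear": [0.01, 0, -0.04], "rot": [0, 0, 0]}, {"linear": [0.03, 0, -0.04], "rot": [0, 0, 0]}, {"linear": [0.04, 0, -0.02], "rot": [0, 0, 0]}]}}

```text
time: 9.45
tcp_pos: [547.7, 46.5, 225.6]
ee_rot: [179.9, 0.3, 161.3]
contact_force: [-0.2, 0.4, -0.8]
finger_gap: 48.3
```

>>> {"method": "step_arm", "body": {"moves": [{"linear": [0.04, 0, -0.01], "rot": [0, 0, 0]}, {"linear": [0.03, 0, 0], "rot": [0, 0, 0]}, {"linear": [0, 0, 0], "rot": [0, 0, 0]}, {"linear": [0, 0, 0], "rot": [0, 0, 0]}]}}

```text
time: 9.85
tcp_pos: [481.0, 69.1, 232.9]
ee_rot: [180.0, 0.1, 161.4]
contact_force: [0.3, 0.1, -0.3]
finger_gap: 48.3
```

Run:
```python
from fit import *
c,ok,s,l,h=L(); save(c,"w5.png",(130,130,330,330),3)
def st(n,m): print(n,m.sum(),*( ("s",np.percentile(s[m],[2,50,98]).round(1),"l",np.percentile(l[m],[2,50,98]).round(1),"h",np.percentile(h[m],[2,50,98]).round(1)) if m.sum() else ()))
st("tabface",ok&(abs(l-190)<13)&(h>54)&(h<70)&(s>590)&(s<612))
st("tabtop",ok&(abs(l-190)<13)&(h>71)&(h<76)&(s>590)&(s<620))
st("bar",ok&(l>238)&(l<252)&(h>79)&(h<86))
st("hood roof",ok&(l>172)&(l<212)&(h>67)&(h<90)&(s>622))
save(read_camera("scene"),"s5.png",(190,170,350,320),4); print(read_state()["contact_force"],read_state()["tcp_pos"])
```

```text
tabface 135 s [601.6 602.5 603.5] l [180.2 189.8 200.8] h [54.1 62.7 69.7]
tabtop 53 s [601.8 603.5 606.1] l [180.8 191.  201.1] h [71.1 72.4 74.2]
bar 851 s [484.8 546.2 619.2] l [239.9 244.3 249. ] h [79.4 82.2 84. ]
hood roof 189 s [625.4 628.8 636.4] l [173.2 195.3 211. ] h [67.3 69.8 71.3]
[ 0.0417334   0.47377243 -0.36585788] [481.73405395  68.61931225 232.27480615]
```

View pics/s5.png

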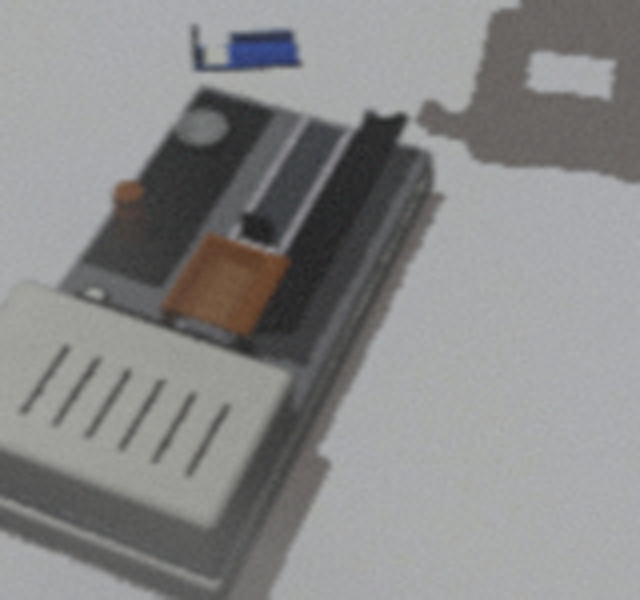

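The hood at (230,285) is closed over the wells, and the tab at (258,225) stands outside it, 24 mm ahead of the entry. The dish, the vial and the blue look-alike have not moved. Handing in.

```bash
python3 -c "
from workcell import *
print(finish_job())"
```

```text
the job is handed in; nothing more can be done
None
```

The carrier is loaded and home against the end stop, the hood is closed over it, and the job is handed in. It finished at about 10 s of the 35 s limit.

**What I did:** I set the fingers 48 mm apart and pressed the thumb bar with the left fingertip until its top was about 12–13 mm above the deck. Holding it there, I pushed the carrier about 80 mm by its tab with the right fingertip. I then backed off about 7 mm, let the bar rise and moved clear.

**Last checks:**
- **Home:** pushing 2 mm further only raised the push force from 4 to 15 N. The tab face stayed at 602.5 mm along the track, where home was expected to within about 1 mm. It was still there after the hood closed.
- **Hood and bar:** the hood roof is 25 mm above the deck, so it is closed, and the bar is back up.
- **Robot:** it is touching nothing, with about 0 N measured.
- **Other items:** the dish, vial and blue look-alike look unmoved in the last picture. I did not re-measure the spare, tip box, tube rack, dishes or bottle, but the arm did not work near them.

**Disagreement:** the first estimates of the imager's position along the track differed by up to 10 mm. I settled it with depth readings from the wrist camera and the contact at the stop.

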